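# Draw the wrist rest out by one slot

### The job

Unlock the sliding wrist rest: take the orange-handled key from its stand, put it right down into the square socket of the brass lock and turn it anticlockwise to the stop, so that the hook swings clear; leave the key in the lock. Then pull up the red plunger knob, slide the padded section outward (away from the lock) to the very next slot and let the pin go fully down into it. Finish while still gripping the red knob with the pin home, and leave the other things on the cart where they are.

Things in the scene. Friction and masses are not known exactly. Their poses are not given: they have to be found in the camera images.
- rest_rail: Aluminium ladder rail of the wrist rest, fixed to the cart, 220 x 34 mm, rung tops 40 mm above the surface. Origin on the surface, under the plunger pin of the undrawn rest. Its x axis runs along the rail in the direction in which the rest is drawn out (lock behind at x = -120 mm, pad ahead); z up. Slots for the pin (13 mm long) lie every 40 mm along x, at -40, 0, 40 and 80 mm.
- next_slot (a point): Centre of the slot at x = 40 mm of the rail, at the height of the rung tops (z = 40 mm): the slot the pin must go into.
- rest_slide (a joint): How far the padded section (grey sleeve 60 x 50 mm, top 52 mm high, with a black pad 74 x 70 mm whose top is 78 mm high, centred 92 mm ahead of the knob) has been drawn out along the rail's +x, in m: 0 is the first slot, 0.040 the next slot, 0.080 the one after; its travel ends at 0.085. About 1.5 mm of play either way when pinned; about 1.5 N of friction when free. The section cannot move while the pin is in a slot or while the lock's hook is in front of its rear post.
- plunger (a joint): Lift of the plunger pin in the section, in m: 0 is fully down (pin 10 mm deep in a slot), 0.018 the upper stop. A spring presses it down with about 4.5 N at the bottom and 7 N at the top. The round-ended pin (10 mm thick) clears the rungs above 0.010; it rests at 0.010 on a rung if let down between slots.
- pull_knob: Red plunger knob with black rings, upright round, 24 mm across and 27 mm high with a 28 mm rim above it, from 71 to 105 mm over the surface when down; sleeve boss below it ends at 60 mm. It rises with the plunger and moves along with the section, which is slid by moving the raised knob sideways. This body's origin is on the knob's axis, 0 mm above the surface when down.
- knob_grip (a point): Point to grip on the red knob's axis, 90 mm above the surface when down; axes parallel to the rail's. Along the rail, the pad begins 55 mm ahead of it; across the rail (its y) there is free room on both sides.
- lock (a joint): Turn of the brass lock with its steel hook, rad: about 0 to 0.1 is locked (hook pointing along the rail over the section's rear post), growing anticlockwise seen from above to the stop at 1.1; the hook is clear beyond 0.5 and the lock stays where it is left. Friction about 0.06 N m.
- key_socket (a point): Centre of the mouth of the square socket on top of the brass lock (turret 38 mm square, top 82 mm above the surface), on its turning axis; turns with the lock: its x points along the hook, parallel to two sides of the socket. Socket 14.5 mm square with a 3 mm bevel at the mouth, 24 mm deep; the key fits in any of the four quarter-turns.
- rest_key: Loose key, 60 g, standing upright in its stand. Origin at the bottom end of its shank, z up. Square steel shank 12 mm wide and 26 mm long (the last 6 mm only 9 mm wide), sides parallel to its x and y; round steel collar 22 mm from 26 to 30 mm; orange flat handle 36 mm along its x, 14 mm along its y, from 30 to 70 mm; grip the 14 mm across at about 52 mm. In the socket, with about 0.2 rad of backlash when turned.
- key_tip (a point): Bottom end of the key's shank (the key's origin). It lies 24 mm below the socket mouth when the key is home.
- key_stand: Grey block 50 x 50 x 24 mm fixed to the cart that holds the key upright in a square hole 14.5 mm wide and 18 mm deep; origin on the surface under its centre. Lift the key straight up to take it out.
- salve_jar: Bystander: jar with black lid, 60 mm wide, 50 mm high; origin under its centre.
- tape_roll: Bystander: yellow tape roll lying flat, 64 mm wide, 19 mm high; origin under its centre.
- ink_red: Bystander: small bottle of red ink, 32 mm wide, 100 mm high; origin under its centre.
- scraper: Bystander: orange plastic scraper, 120 x 45 x 9 mm; origin under its centre.
Not all that is in view belongs to the job. There is more than one size of the rest_key; the one meant has the size given above.

How it is judged:
On the way, in this order (a step that is already met when the one before it is completed fails the run):
1. the key is down in the lock's socket (horizontal distance between key_tip and key_socket below 0.006 m and z of key_tip in the frame of key_socket below -0.014 m and angle between rest_key's own z axis and vertical below 0.2 rad), for 0.2 s.
2. the lock has been turned and its hook is clear (all of step 1 and value of joint lock above 0.8 rad), for 0.2 s.
3. the fingers pull the plunger up clear of the rungs, the section still near the first slot (value of joint plunger above 0.01 m and contact force between the fingers and pull_knob above 1 N and value of joint rest_slide below 0.015 m), for 0.05 s.
At the end, for the whole second after the job is handed in: Section drawn out one slot (40 mm, +-3.5 mm), pin down in it (lifted under 3 mm), fingers still gripping the red knob with over 2 N; lock turned beyond 0.8 rad; key upright (within 0.2 rad), at least 14 mm deep in its socket and within 6 mm of its axis (all of step 2 and value of joint rest_slide between 0.0365 and 0.0435 m and value of joint plunger below 0.003 m and contact force between the fingers and pull_knob above 2 N); the arm keeps its last pose, push and grip.
It fails at once if the salve_jar is pushed more than 20 mm (distance of salve_jar from where it was at the start of the episode above 0.02 m).
It fails at once if the tape_roll is pushed more than 20 mm (distance of tape_roll from where it was at the start of the episode above 0.02 m).
It fails at once if the ink_red is pushed more than 20 mm (distance of ink_red from where it was at the start of the episode above 0.02 m).
It fails at once if the scraper is pushed more than 20 mm (distance of scraper from where it was at the start of the episode above 0.02 m).
It also fails if it takes over 54 s, if anything falls off the work surface, if the arm or the gripper's body presses on something with over 40 N, if the wrist force passes 120 N, or if a joint passes its speed limit or range.

### The arm

A 7-joint arm with a two-finger parallel gripper is mounted at the origin on a cart in front of the work surface, level with it; the furniture and walls round the work are solid. World frame = base frame: x ahead of the robot, y to its left, z up, the work surface at z = 0. Lengths are in m, angles in rad, forces in N, time in s.
With the tool pointing down it reaches from about 0.425 to 0.925 m from the base axis. Payload 6.8 kg.
Tool frame: the origin (TCP) lies at the very end of the fingers, on their centre line; the grasp point (between the pads) lies r.grasp_offset behind it (r.grasp_offset is the distance from the TCP to the grasp point, in m); z points along the fingers, y is the direction in which the jaws open and shut (so a half turn about z gives the same grasp; the last joint's range is limited). The gripper opens to 85 mm and grips with 20 to 120 N. Pads are 22 mm wide; open, the fingers measure 114 mm over their backs; the gripper's body (76 mm by 85 mm) begins 54 mm behind the grasp point. The pads swing forward as they close: fully open they stand 13 mm farther back than shut.
Start: joints at [-1.338, 0.477, 0.022, 1.555, -0.011, 1.109, -0.083], TCP at [0.226, 0.636, 0.231] pointing down, gripper open.
Joint ranges: [-2.96, 2.96], [-0.34, 2.1], [-1.41, 1.46], [0.24, 2.44], [-1.37, 4.51], [0.17, 1.92], [-2.96, 2.96]. Speed limits (rad/s): [2.39, 2.39, 3.14, 3.14, 3.14, 3.14, 3.14].

### API

Orientations are given as a rotation vector (axis times angle).
In Python, from bench import r gives the robot as it stands.
- The arm moves only by the shell command python3 -m jog 'ROWS' [FORCE]. ROWS is JSON, one flat list of numbers, 7 for each row, row after row: the turn, a rotation vector about the tool's x, y, z normalised to -1 to 1, where 1 is 180 degrees, then the shift along the tool's x, y, z normalised to -1 to 1, where 1 is 200 mm, then the opening, from 0 (shut) to 1 (fully open). In form: [wx, wy, wz, x, y, z, hand, wx, wy, wz, x, y, z, hand, ...]. A call has 1 to 12 rows; each row is the pose to reach, as a shift and turn from the pose measured when the call began, along the tool's axes at that moment, turning the shorter way round; what a row does not reach only later rows make up. A row lasts 1/10 s, in which the tool goes at most 50 mm and 8.59 degrees, less where a joint would pass 70% of its speed; a pose out of reach is approached as far as the arm can. A call with a number of a shift or a turn outside -1 to 1 is refused whole. A call with a gripper value outside its range is refused whole. The fingers move at their own pace and stop on an object; FORCE is the grip in N (left out, the last holds). Time passes only in rows, so rows that repeat a pose let the fingers close. It gives the time, the measured TCP pose, the force and the opening at its end, in the units of the state.
- r.get_obs(): the state, without advancing time (a new reading comes with each control period).
- r.grab_frame(name): name is "scene" or "top" or "wrist"; returns the picture (384x512x3 uint8, red, green, blue); there is no depth.
- r.calibration(name): a dict with "K" (3x3 intrinsics, pixels), "origin" and "rotation" of the camera in the world; the wrist camera has in their place "T_tool_cam" (4x4, takes a point from camera to tool coordinates, whose origin is the TCP and whose axes are the flange's). Camera axes: x right, y up, looking along -z (the intrinsics and any distortion apply to the point x, -y, -z); pixel columns grow to the right and rows downward; lengths in m; the calibration is good to about 2 mm. A picture is of the moment at which its call begins: read the wrist's pose just before it. calibration takes no time and is no camera call.
- r.hand_in(): hands the job in, once; it reports no verdict.
The state is a dict: "clock": time; "joints": joint angles; "qvel": joint speeds; "tau": joint torques, N m; "tcp_pos": TCP position; "orientation": TCP orientation; "contact_force": force on the tool from outside, world axes, zero at the start; "moment": the same for the moment, N m; "grip_width": finger opening in m.
Only numpy, scipy, OpenCV 4.12 (cv2) and the standard library are available. Lean on these libraries where they do the work, as an engineer would, in place of code of your own. Each camera call takes 0.05 s, during which the arm holds its last target.

## Working session

There is one attempt and no reset: what is moved stays moved. The work goes in short steps, Python scripts to look and compute and a shell command to move; the robot and the scene stay as the last step left them, time stands still between calls to the robot, and variables do not carry over. Pictures are saved under pics/ and viewed, and the job is handed in when it is done.

```bash
mkdir -p pics; ls; python3 - <<'E'
from bench import r
import cv2
print(r.get_obs()); print(r.grasp_offset)
for n in ("scene","top","wrist"):
    im=r.grab_frame(n); cv2.imwrite(f"pics/{n}0.png",im[:,:,::-1]); print(n,r.calibration(n))
E
```

```text
pics
{'clock': 0.0, 'joints': array([-1.3381073 ,  0.47777718,  0.02235373,  1.55645773, -0.01150992,
        1.10929559, -0.08310754]), 'qvel': array([-5.70063867e-05, -8.39866464e-04,  9.01581581e-04, -9.94619971e-04,
        9.17212491e-04, -1.19222505e-03,  3.59863462e-04]), 'tau': array([-2.31965705e-04, -5.96436489e+01,  1.60788082e+00, -2.81206888e+01,
        1.25232182e-02,  8.86150432e-03,  2.04654657e-05]), 'tcp_pos': array([0.22542718, 0.63561533, 0.23033871]), 'orientation': array([-5.32697812e-01, -3.09592004e+00,  2.82870829e-03]), 'contact_force': array([ 0.36990301, -0.12438112,  1.18864412]), 'moment': array([-0.01066239, -0.03277072,  0.01404154]), 'grip_width': 0.08527380542403272}
0.0187
scene {'K': array([[469.78413789,   0.        , 263.78472952],
       [  0.        , 469.78413789, 189.35848115],
       [  0.        ,   0.        ,   1.        ]]), 'origin': array([-0.12839463, -0.61459769,  0.90260911]), 'rotation': array([ 0.72218615, -0.39146869, -0.9336134 ])}
top {'K': array([[356.64540704,   0.        , 262.13285674],
       [  0.        , 356.64540704, 194.90193373],
       [  0.        ,   0.        ,   1.        ]]), 'origin': array([ 0.37786653, -0.16076267,  0.98170588]), 'rotation': array([ 0.13212464, -0.15290599, -1.55843043])}
wrist {'K': array([[303.08917249,   0.        , 254.22060777],
       [  0.        , 303.08917249, 191.19095019],
       [  0.        ,   0.        ,   1.        ]]), 'T_tool_cam': array([[ 1.87583059e-04,  9.53771127e-01,  3.00533862e-01,
         7.63501833e-02],
       [ 9.99999952e-01, -2.52878466e-04,  1.78366355e-04,
         1.50624046e-04],
       [ 2.46119221e-04,  3.00533815e-01, -9.53771129e-01,
        -1.43276552e-01],
       [ 0.00000000e+00,  0.00000000e+00,  0.00000000e+00,
         1.00000000e+00]])}
```

View pics/scene0.png

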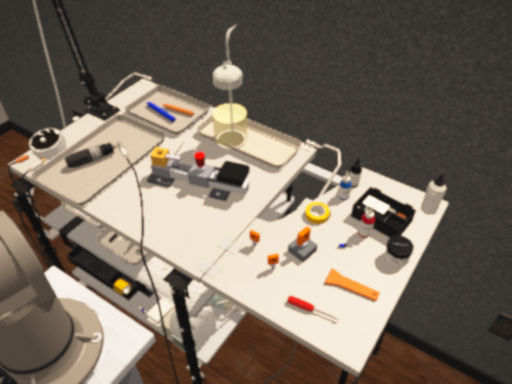

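View pics/top0.png

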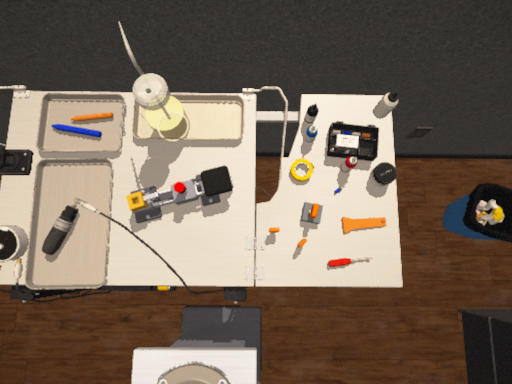

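View pics/wrist0.png

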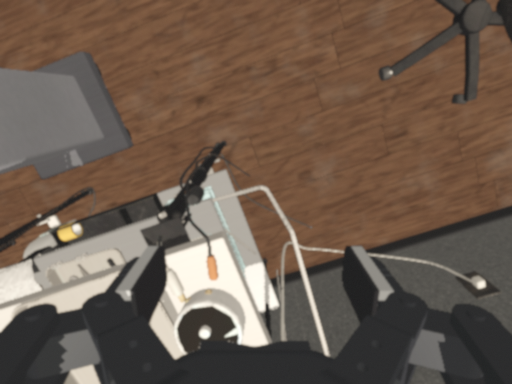

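```bash
cat > h.py <<'E'
import numpy as np, cv2
from scipy.spatial.transform import Rotation as R
from bench import r
def cam(n,obs=None):
    c=r.calibration(n)
    if n=="wrist":
        T=np.eye(4); T[:3,:3]=R.from_rotvec(obs['orientation']).as_matrix(); T[:3,3]=obs['tcp_pos']
        T=T@c["T_tool_cam"]; return c["K"],T[:3,:3],T[:3,3]
    return c["K"],R.from_rotvec(c["rotation"]).as_matrix(),c["origin"]
def ray(C,u,v):
    K,Rm,o=C
    d=np.array([(u-K[0,2])/K[0,0],-(v-K[1,2])/K[1,1],-1.]); return o,Rm@d
def onz(C,u,v,z):
    o,d=ray(C,u,v); return o+d*(z-o[2])/d[2]
def proj(C,p):
    K,Rm,o=C; q=Rm.T@(np.asarray(p)-o); return np.array([K[0,2]-K[0,0]*q[0]/q[2],K[1,2]+K[1,1]*q[1]/q[2]])
def tri(*CP):
    A=np.zeros((3,3));b=np.zeros(3)
    for C,u,v in CP:
        o,d=ray(C,u,v); d=d/np.linalg.norm(d); M=np.eye(3)-np.outer(d,d); A+=M;b+=M@o
    return np.linalg.solve(A,b)
E
python3 - <<'E'
from h import *
s=cv2.imread("pics/scene0.png");t=cv2.imread("pics/top0.png")
def crop(im,x,y,w,h,k,n): cv2.imwrite(n,cv2.resize(im[y:y+h,x:x+w],None,fx=k,fy=k,interpolation=cv2.INTER_CUBIC))
crop(s,140,140,120,70,6,"pics/s_lock.png");crop(s,235,215,100,75,7,"pics/s_key.png")
crop(t,120,155,120,75,6,"pics/t_lock.png");crop(t,260,190,75,75,7,"pics/t_key.png")
C=cam("top")
for nm,u,v,z in [("knob",179.5,188,.1),("lock",136,201,.09),("key",314,211,.06),("stand",312,213,.02),("jar",384,173,.05),("tape",302,170,.02),("ink",350,163,.1),("scr",364,224,.01)]:
    print(nm,onz(C,u,v,z).round(3))
E
```

```text
knob [0.556 0.036 0.1  ]
lock [0.523 0.146 0.09 ]
key [ 0.506 -0.308  0.06 ]
stand [ 0.506 -0.309  0.02 ]
jar [ 0.612 -0.501  0.05 ]
tape [ 0.626 -0.283  0.02 ]
ink [ 0.625 -0.397  0.1  ]
scr [ 0.478 -0.453  0.01 ]
```

View pics/s_lock.png

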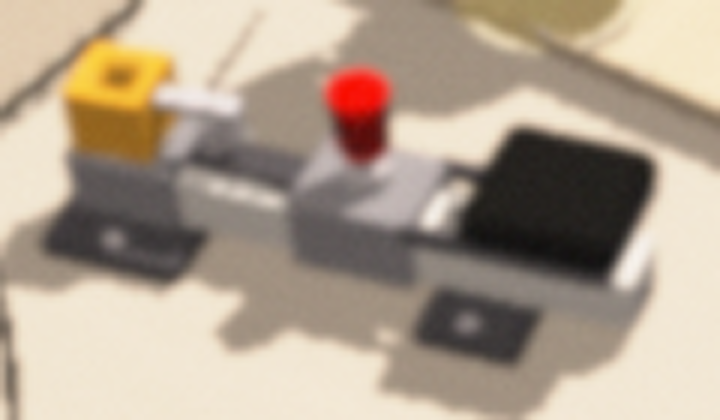

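View pics/s_key.png

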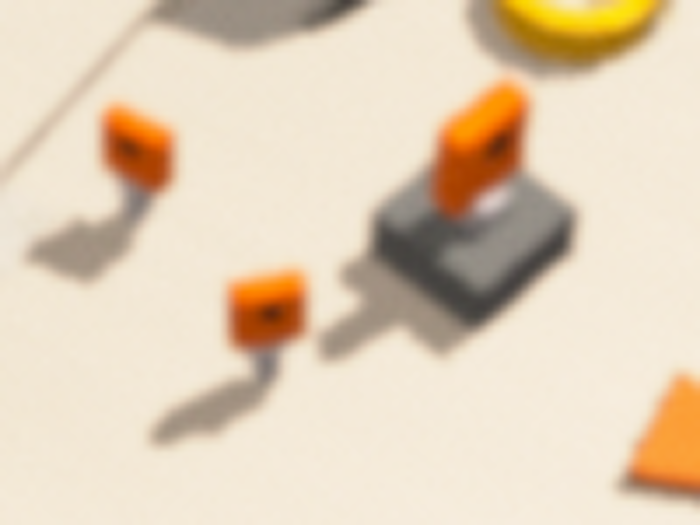

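View pics/t_lock.png

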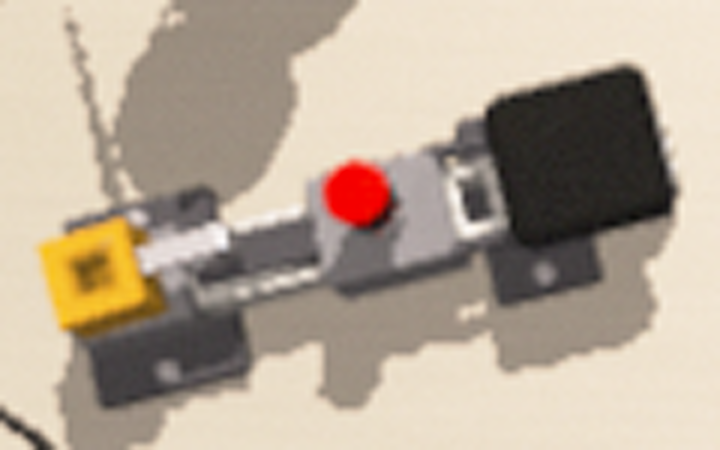

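View pics/t_key.png

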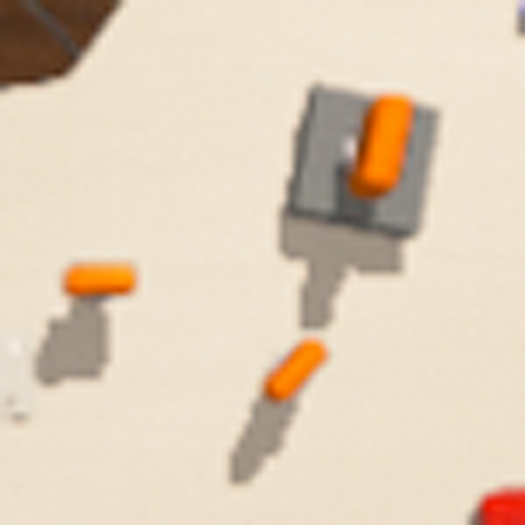

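```bash
python3 - <<'E'
from h import *
T=cam("top");S=cam("scene")
for n,a,b in [("lamphead",(151,90),(228,77)),("neck",(123,25),(233,28)),("knobtop",(179.5,187.5),(199.5,156)),("locktop",(136,200.5),(160.5,152.5)),("keytop",(315,207),(306,231)),("hosecorner",(285,100),(337,150)),("lampbottle",(165,120),(229,118))]:
    p=tri((T,*a),(S,*b)); print(n,p.round(3),(proj(T,p)-a).round(1),(proj(S,p)-b).round(1))
o=r.get_obs();Rm=R.from_rotvec(o['orientation']).as_matrix();print(Rm.round(3))
E
```

```text
lamphead [0.761 0.086 0.217] [-0.1  0.1] [ 0.1 -0. ]
neck [0.855 0.127 0.31 ] [-1.9  1.8] [ 1.9 -0.4]
knobtop [0.556 0.035 0.103] [ 0.1 -0. ] [-0.1  0. ]
locktop [0.526 0.147 0.084] [ 0.2 -0.2] [-0.3 -0. ]
keytop [ 0.515 -0.31   0.068] [ 0. -0.] [-0.  0.]
hosecorner [ 0.812 -0.235  0.069] [ 0.7 -0.7] [-0.9  0.3]
lampbottle [0.741 0.081 0.093] [ 1.1 -0.9] [-1.3  0.2]
[[-0.942  0.334 -0.   ]
 [ 0.334  0.942 -0.001]
 [-0.    -0.001 -1.   ]]
```

```bash
cat >> h.py <<'E'
def yawR(yaw):  # tool down, tool y at yaw (deg)
    a=np.radians(yaw); y=np.array([np.cos(a),np.sin(a),0]); z=np.array([0,0,-1.]); return np.stack([np.cross(y,z),y,z],1)
def plan(*tg):
    o=r.get_obs();R0=R.from_rotvec(o['orientation']).as_matrix();p0=o['tcp_pos']
    print("t",round(o['clock'],2),"p",p0.round(4),"yaw",round(np.degrees(np.arctan2(R0[1,1],R0[0,1])),2),"w",round(o['grip_width'],4),"F",o['contact_force'].round(1),"q",o['joints'].round(2))
    for p,yaw in tg:
        w=R.from_matrix(R0.T@yawR(yaw)).as_rotvec()/np.pi; s=R0.T@(np.array(p)-p0)/.2
        print(w.round(4),s.round(4))
E
python3 - <<'E'
from h import *
plan(((.42,.40,.23),20),((.5,.15,.23),-30))
E
```

```text
t 0.15 p [0.2255 0.6357 0.2305] yaw 70.47 w 0.0853 F [ 0.7  0.  -0.1] q [-1.34  0.48  0.02  1.56 -0.01  1.11 -0.08]
[-4.000e-04  2.000e-04  2.804e-01] [-1.3107 -0.7858  0.0039]
[-3.000e-04  4.000e-04  5.582e-01] [-2.1055 -1.8302  0.0055]
```

```bash
python3 -m jog '[0,0,0.048,-0.24,-0.12,0,1, 0,0,0.095,-0.48,-0.25,0,1, 0,0,0.143,-0.72,-0.4,0,1, 0,0,0.19,-0.96,-0.55,0,1, 0,0,0.238,-1,-0.75,0,1, 0,0,0.238,-1,-0.75,0,1]'; python3 - <<'E'
from h import *
plan(((.5,.26,.23),-20),((.52,.15,.23),-40))
E
```

```text
clock: 0.75
tcp_pos: [0.3666, 0.4204, 0.2304]
orientation: [1.642, 2.676, -0.008]
contact_force: [-0.3, -0.3, -0.4]
grip_width: 0.0855
t 0.75 p [0.3666 0.4204 0.2304] yaw 26.93 w 0.0855 F [-0.3 -0.3 -0.4] q [-1.16  0.29  0.24  1.85 -0.08  1.02 -0.42]
[-0.0003  0.0017  0.2607] [-1.0171  0.2318  0.0057]
[-0.      0.0018  0.3718] [-1.5527  0.0719  0.0086]
```

```bash
python3 -m jog '[0,0,0.048,-0.25,0.06,0,1, 0,0,0.095,-0.5,0.11,0,1, 0,0,0.143,-0.75,0.17,0,1, 0,0,0.19,-0.9,0.2,0,1, 0,0,0.26,-1,0.21,0,1, 0,0,0.26,-1,0.22,0,1, 0,0,0.26,-1,0.22,0,1]'; python3 - <<'E'
from h import *
plan(((.5,.08,.23),-50),((.5,-.1,.23),-80))
E
```

```text
clock: 1.45
tcp_pos: [0.4966, 0.2618, 0.2309]
orientation: [2.569, 1.801, -0.006]
contact_force: [-1.3, -0.1, -0.2]
grip_width: 0.0853
t 1.45 p [0.4966 0.2618 0.2309] yaw -19.93 w 0.0853 F [-1.3 -0.1 -0.2] q [-0.98  0.31  0.48  1.85 -0.16  1.02 -0.79]
[0.0008 0.0016 0.1671] [-0.8485  0.3258  0.0097]
[0.0012 0.0014 0.3337] [-1.6946  0.6326  0.0147]
```

```bash
python3 -m jog '[0,0,0.047,-0.22,0.09,0,1, 0,0,0.094,-0.45,0.17,0,1, 0,0,0.14,-0.67,0.25,0,1, 0,0,0.167,-0.85,0.33,0,1, 0,0,0.21,-0.97,0.37,0,1, 0,0,0.25,-1,0.45,0,1, 0,0,0.3,-1,0.6,0,1, 0,0,0.3,-1,0.6,0,1]'; python3 - <<'E'
from h import *
plan(((.5,-.13,.23),-90),((.49,-.305,.23),-100))
E
```

```text
clock: 2.25
tcp_pos: [0.5436, 0.0326, 0.2324]
orientation: [3.104, 0.437, 0.001]
contact_force: [-0.2, 0.2, 0.2]
grip_width: 0.0854
t 2.25 p [0.5436 0.0326 0.2324] yaw -73.97 w 0.0854 F [-0.2  0.2  0.2] q [-0.79  0.32  0.76  1.91 -0.25  1.01 -1.21]
[ 0.0022 -0.0001  0.0891] [-0.4343  0.7212  0.0172]
[ 0.0022 -0.0003  0.1446] [-0.724   1.5483  0.0231]
```

```bash
python3 - <<'E'
from h import *
o=r.get_obs(); np.save("o1.npy",o,allow_pickle=True)
im=r.grab_frame("wrist"); cv2.imwrite("pics/w1.png",im[:,:,::-1])
E
python3 -m jog '[0,0,0.03,-0.15,0.2,0,1, 0,0,0.06,-0.3,0.4,0,1, 0,0,0.09,-0.43,0.65,0,1, 0,0,0.11,-0.55,0.9,0,1, 0,0,0.13,-0.65,1,0,1, 0,0,0.145,-0.7,1,0,1, 0,0,0.145,-0.72,1,0,1]'; python3 - <<'E'
from h import *
plan(((.49,-.305,.23),-100))
E
```

```text
clock: 3.0
tcp_pos: [0.4581, -0.199, 0.2332]
orientation: [3.125, -0.268, -0.002]
contact_force: [0.5, 1.0, 0.6]
grip_width: 0.0858
t 3.0 p [ 0.4581 -0.199   0.2332] yaw -99.82 w 0.0858 F [0.5 1.  0.6] q [-0.52  0.26  0.95  2.01 -0.25  0.99 -1.18]
[0.0018 0.0002 0.001 ] [0.2474 0.4947 0.0186]
```

View pics/w1.png

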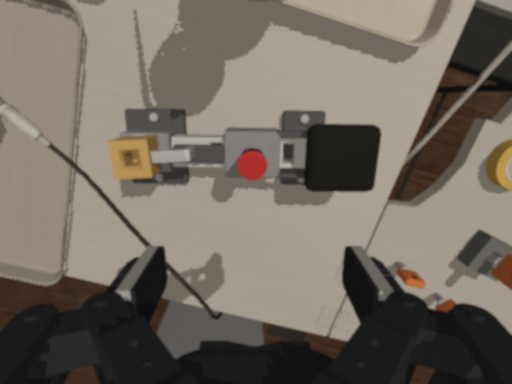

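```bash
python3 -m jog '[0,0,0,0.12,0.25,0.01,1, 0,0,0,0.24,0.49,0.02,1, 0,0,0,0.25,0.49,0.02,1, 0.002,0,0.001,0.25,0.49,0.02,1]'; python3 - <<'E'
from h import *
plan(((.49,-.305,.23),-100))
o=r.get_obs(); np.save("o2.npy",o,allow_pickle=True)
im=r.grab_frame("wrist")[:,:,::-1]; cv2.imwrite("pics/w2.png",im)
cv2.imwrite("pics/w2c.png",cv2.resize(im[90:250,170:370],None,fx=4,fy=3.75*4/3.75,interpolation=cv2.INTER_CUBIC)[:600])
im=cv2.imread("pics/w1.png");cv2.imwrite("pics/w1c.png",cv2.resize(im[90:220,90:290],None,fx=4,fy=4,interpolation=cv2.INTER_CUBIC))
E
```

```text
clock: 3.4
tcp_pos: [0.4913, -0.304, 0.2292]
orientation: [-3.129, 0.269, 0.003]
contact_force: [0.7, 0.3, -0.0]
grip_width: 0.0859
t 3.4 p [ 0.4913 -0.304   0.2292] yaw -99.84 w 0.0859 F [ 0.7  0.3 -0. ] q [-0.22  0.43  0.89  1.84 -0.39  1.06 -0.92]
[-0.0002  0.0005  0.0009] [-0.0057  0.0062 -0.0042]
```

View pics/w2c.png

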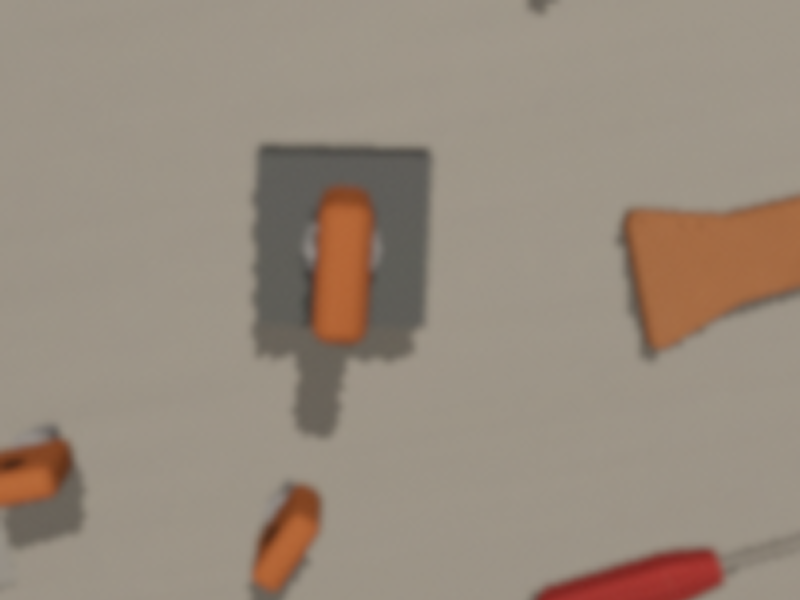

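View pics/w1c.png

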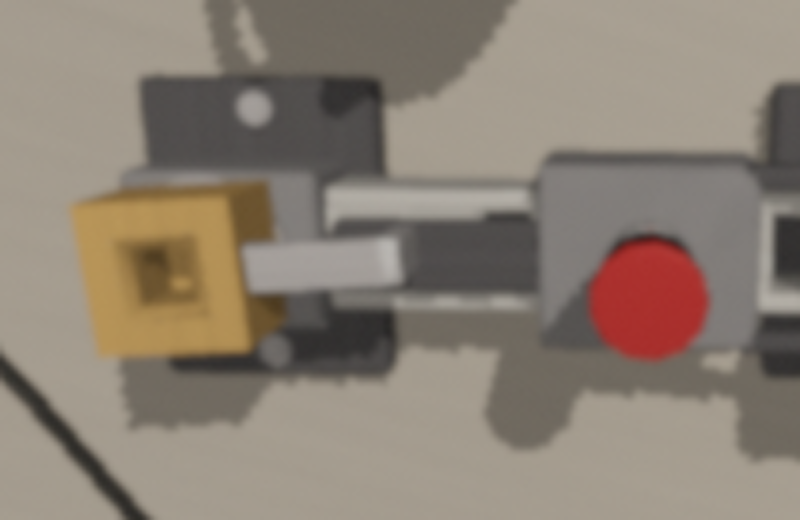

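View pics/w2.png

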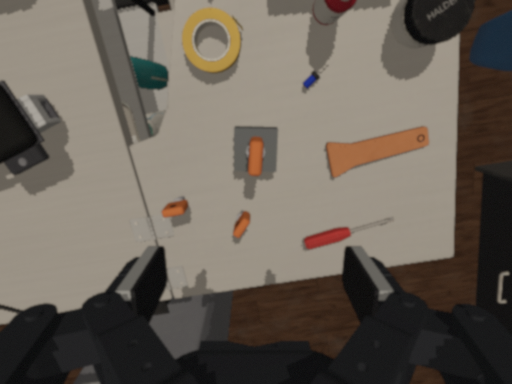

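```bash
cat > m.py <<'E'
from h import *
o1=np.load("o1.npy",allow_pickle=True).item();o2=np.load("o2.npy",allow_pickle=True).item()
C1=cam("wrist",o1);C2=cam("wrist",o2)
def P(C,pts,x0,y0,k,z): return np.array([onz(C,x0+u/k,y0+v/k,z) for u,v in pts])
a=P(C2,[(345,205),(341,341)],170,90,4,.076); print("key ends",a.round(4),a.mean(0).round(4),np.linalg.norm(a[0]-a[1]),"yaw",np.degrees(np.arctan2(*(a[0]-a[1])[1::-1])))
s=P(C2,[(260,148),(430,152),(423,328),(256,325)],170,90,4,.024);print("stand",s.mean(0).round(4),[np.degrees(np.arctan2(*(s[i]-s[j])[1::-1])).round(1) for i,j in((0,3),(1,2),(0,1),(3,2))],[np.linalg.norm(s[i]-s[j]).round(4) for i,j in((0,3),(1,2),(0,1),(3,2))])
c=P(C1,[(73,203),(235,194),(257,350),(100,357)],90,90,4,.082);print("turret",c.mean(0).round(4),[np.degrees(np.arctan2(*(c[i]-c[j])[1::-1])).round(1) for i,j in((0,3),(1,2),(0,1),(3,2))],[np.linalg.norm(c[i]-c[j]).round(4) for i,j in((0,3),(1,2),(0,1),(3,2))])
c=P(C1,[(115,240),(195,235),(205,307),(128,313)],90,90,4,.082);print("socket",c.mean(0).round(4),[np.degrees(np.arctan2(*(c[i]-c[j])[1::-1])).round(1) for i,j in((0,3),(1,2),(0,1),(3,2))],[np.linalg.norm(c[i]-c[j]).round(4) for i,j in((0,3),(1,2),(0,1),(3,2))])
k=P(C1,[(649,299)],90,90,4,.105)[0];print("knob",k.round(4)); d=k-c.mean(0); print(np.hypot(*d[:2]),np.degrees(np.arctan2(d[1],d[0])))
E
python3 m.py
```

```text
key ends [[ 0.5253 -0.3118  0.076 ]
 [ 0.4917 -0.305   0.076 ]] [ 0.5085 -0.3084  0.076 ] 0.03420360844303435 yaw -11.401326316684063
stand [ 0.5079 -0.3083  0.024 ] [np.float64(-12.2), np.float64(-10.8), np.float64(78.8), np.float64(79.1)] [np.float64(0.0514), np.float64(0.0512), np.float64(0.048), np.float64(0.0493)]
turret [0.5278 0.152  0.082 ] [np.float64(17.8), np.float64(18.2), np.float64(109.1), np.float64(108.6)] [np.float64(0.0384), np.float64(0.0388), np.float64(0.0391), np.float64(0.0394)]
socket [0.5282 0.1535 0.082 ] [np.float64(18.5), np.float64(17.4), np.float64(109.5), np.float64(110.5)] [np.float64(0.0182), np.float64(0.0179), np.float64(0.0195), np.float64(0.0192)]
knob [0.56   0.0383 0.105 ]
0.11952757521239403 -74.58537054046376
```

```bash
python3 - <<'E'
from h import *
plan(((.508,-.3083,.12),-101.4),((.508,-.3083,.0395),-101.4))
E
```

```text
t 3.45 p [ 0.491  -0.3027  0.2291] yaw -99.83 w 0.0856 F [ 0.3 -0.3 -0.5] q [-0.22  0.43  0.89  1.84 -0.39  1.06 -0.92]
[-0.0007  0.0007  0.0087] [0.0895 0.0142 0.5454]
[-0.0007  0.0007  0.0087] [0.0903 0.0151 0.9479]
```

```bash
python3 -m jog '[0,0,0.0087,0.045,0.01,0.2,0.6, 0,0,0.0087,0.09,0.0145,0.4,0.6, 0,0,0.0087,0.09,0.0145,0.55,0.6, 0,0,0.0087,0.09,0.0145,0.55,0.6, 0,0,0.0087,0.09,0.0145,0.55,0.6]'; python3 - <<'E'
from h import *
plan(((.508,-.3083,.0395),-101.4))
o=r.get_obs();C=cam("wrist",o);im=r.grab_frame("wrist")[:,:,::-1].copy(); cv2.imwrite("pics/w3.png",im)
for x in(-.018,.018):
  for y in (-.007,.007):
    a=np.radians(-11.4);p=[.5083+x*np.cos(a)-y*np.sin(a),-.3083+x*np.sin(a)+y*np.cos(a),.076];print(proj(C,p).round(1))
E
```

```text
clock: 3.95
tcp_pos: [0.5084, -0.3066, 0.1196]
orientation: [-3.123, 0.307, 0.004]
contact_force: [1.0, -0.1, -0.0]
grip_width: 0.0514
t 3.95 p [ 0.5084 -0.3066  0.1196] yaw -101.23 w 0.0514 F [ 1.  -0.1 -0. ] q [-0.12  0.6   0.78  1.89 -0.54  0.88 -0.84]
[-0.001   0.0009  0.0009] [0.001  0.0102 0.4005]
[267.2 241.6]
[246.6 241.5]
[268.1 191.4]
[246.4 191.3]
```

View pics/w3.png

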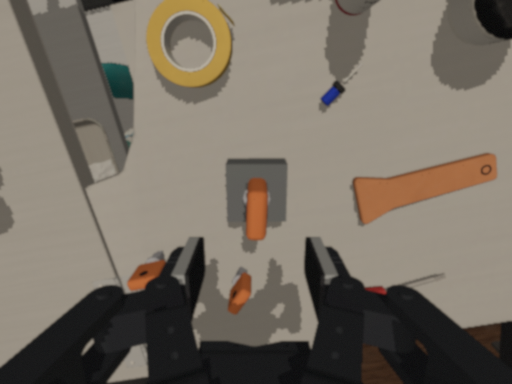

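```bash
python3 -m jog '[0,0,0.001,0,0.008,0.2,0.5, 0,0,0.001,0,0.008,0.4,0.5, 0,0,0.001,0,0.008,0.4,0.5, 0,0,0.001,0,0.008,0.4,0.5, 0,0,0.001,0,0.008,0.4,0, 0,0,0.001,0,0.008,0.4,0, 0,0,0.001,0,0.008,0.4,0, 0,0,0.001,0,0.008,0.4,0, 0,0,0.001,0,0.008,0.4,0]' 50; python3 - <<'E'
from h import *
plan(((.508,-.3083,.0395),-101.4))
E
```

```text
clock: 4.9
tcp_pos: [0.51, -0.3097, 0.0429]
orientation: [-3.124, 0.313, -0.005]
contact_force: [-1.1, 1.2, 9.6]
grip_width: 0.0132
t 4.9 p [ 0.51   -0.3097  0.0429] yaw -101.46 w 0.0132 F [-1.1  1.2  9.6] q [-0.05  0.7   0.68  1.92 -0.64  0.75 -0.77]
[-0.0007 -0.001  -0.0003] [-0.0112 -0.0047  0.0171]
```

```bash
python3 -m jog '[0,0,0,0,0,-0.05,0, 0,0,0,0,0,-0.1,0, 0,0,0,0,0,-0.2,0, 0,0,0,0,0,-0.4,0, 0,0,0,0,0,-0.6,0, 0,0,0,0,0,-0.8,0, 0,0,0,0,0,-0.85,0, 0,0,0,0,0,-0.85,0]'; python3 - <<'E'
from h import *
plan(((.508,-.3083,.2),-101.4))
for n in("scene","wrist"):
  im=r.grab_frame(n)[:,:,::-1]; cv2.imwrite(f"pics/{n}4.png",im)
im=cv2.imread("pics/scene4.png");cv2.imwrite("pics/scene4c.png",cv2.resize(im[150:290,240:400],None,fx=4.2,fy=4.2,interpolation=cv2.INTER_CUBIC))
E
```

```text
clock: 5.7
tcp_pos: [0.5103, -0.3106, 0.2153]
orientation: [-3.125, 0.314, -0.012]
contact_force: [0.0, 0.0, -1.1]
grip_width: 0.0132
t 5.7 p [ 0.5103 -0.3106  0.2153] yaw -101.46 w 0.0132 F [ 0.   0.  -1.1] q [-0.2   0.48  0.88  1.81 -0.43  1.04 -0.92]
[-0.0006 -0.0023 -0.0003] [-0.014  -0.0088  0.0763]
```

View pics/scene4c.png

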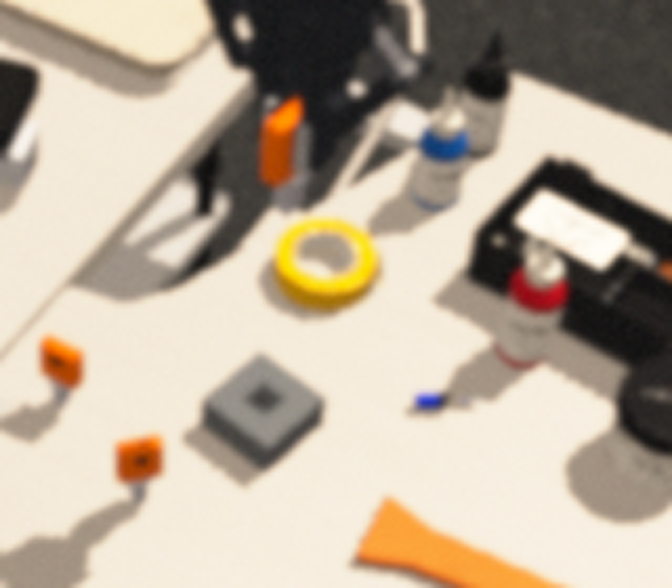

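View pics/wrist4.png

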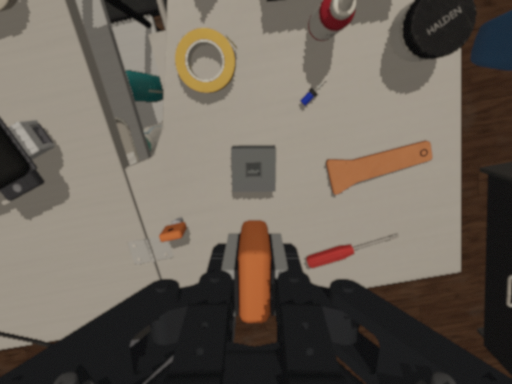

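```bash
python3 - <<'E'
from h import *
c=r.calibration("wrist");T=c["T_tool_cam"];C=(c["K"],T[:3,:3],T[:3,3])
for z in(-.030,-.033,-.037):
  print(z,[proj(C,[x,y,z]).round(1).tolist() for x in(-.018,.018) for y in(-.007,.007)])
print([proj(C,[.018,0,.007-.0]).round(1)])
im=cv2.imread("pics/wrist4.png");cv2.imwrite("pics/w4c.png",cv2.resize(im[205:335,205:305],None,fx=4.5,fy=4.5,interpolation=cv2.INTER_CUBIC))
E
```

```text
-0.03 [[238.8, 317.4], [269.8, 317.4], [237.5, 245.5], [271.2, 245.5]]
-0.033 [[238.5, 322.1], [270.2, 322.1], [237.1, 249.0], [271.6, 249.0]]
-0.037 [[238.0, 328.7], [270.6, 328.7], [236.5, 253.9], [272.1, 253.9]]
[array([254.3, 212.7])]
```

View pics/w4c.png

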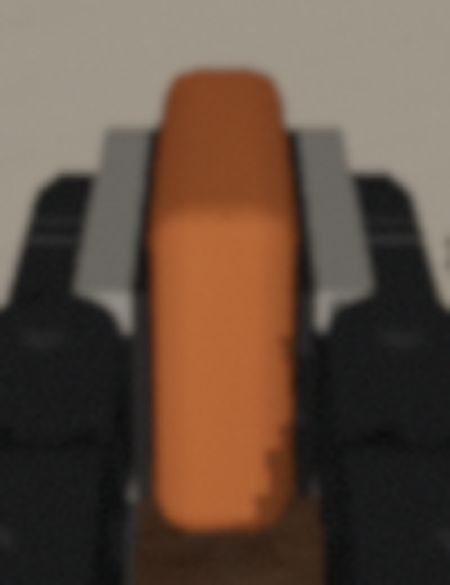

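```bash
python3 - <<'E'
from h import *
plan(((.51,-.12,.23),-88),((.52,.05,.23),-71.5))
E
```

```text
t 5.8 p [ 0.509  -0.3092  0.2122] yaw -101.44 w 0.0132 F [ 0.5  0.2 -0.7] q [-0.2   0.49  0.88  1.81 -0.43  1.04 -0.92]
[-0.0009 -0.0008 -0.0747] [-0.1826 -0.9287 -0.0864]
[-0.0008 -0.0009 -0.1663] [-0.3021 -1.7717 -0.0841]
```

```bash
python3 -m jog '[0,0,-0.01,-0.03,-0.18,-0.05,0, 0,0,-0.03,-0.07,-0.37,-0.085,0, 0,0,-0.05,-0.11,-0.56,-0.085,0, 0,0,-0.07,-0.15,-0.74,-0.085,0, 0,0,-0.09,-0.18,-0.92,-0.085,0, 0,0,-0.11,-0.2,-1,-0.085,0, 0,0,-0.11,-0.2,-1,-0.085,0]'; python3 - <<'E'
from h import *
plan(((.52,.05,.23),-71.5),((.526,.15,.22),-71.5))
E
```

```text
clock: 6.5
tcp_pos: [0.5088, -0.1025, 0.2284]
orientation: [-3.129, -0.239, -0.0]
contact_force: [-0.2, -0.3, -0.4]
grip_width: 0.0134
t 6.5 p [ 0.5088 -0.1025  0.2284] yaw -81.27 w 0.0134 F [-0.2 -0.3 -0.4] q [-0.62  0.29  0.85  1.97 -0.26  1.   -1.06]
[-0.0011 -0.0002 -0.0543] [ 0.171  -0.745  -0.0054]
[-0.0011 -0.0002 -0.0543] [ 0.2765 -1.2345  0.0463]
```

```bash
python3 -m jog '[0,0,-0.01,0.04,-0.2,0,0, 0,0,-0.02,0.08,-0.4,0,0, 0,0,-0.03,0.13,-0.6,0,0, 0,0,-0.04,0.17,-0.8,0,0, 0,0,-0.054,0.22,-0.95,0,0, 0,0,-0.054,0.23,-1,0,0, 0,0,-0.054,0.23,-1,0,0]'; python3 - <<'E'
from h import *
plan(((.526,.15,.20),-71.5))
E
```

```text
clock: 7.2
tcp_pos: [0.5243, 0.1024, 0.2286]
orientation: [-3.099, -0.505, 0.0]
contact_force: [-0.6, -1.5, -0.2]
grip_width: 0.0131
t 7.2 p [0.5243 0.1024 0.2286] yaw -71.5 w 0.0131 F [-0.6 -1.5 -0.2] q [-0.92  0.3   0.75  1.93 -0.24  1.   -1.31]
[-0.0007 -0.      0.    ] [ 0.0836 -0.2224  0.1434]
```

```bash
python3 -m jog '[-0.001,0,0,0.04,-0.12,0.07,0, -0.001,0,0,0.09,-0.235,0.14,0, -0.001,0,0,0.1,-0.235,0.14,0, -0.001,0,0,0.1,-0.235,0.14,0, -0.001,0,0,0.1,-0.235,0.14,0]'; python3 - <<'E'
from h import *
plan(((.529,.1525,.17),-71.5))
o=r.get_obs(); np.save("o5.npy",o,allow_pickle=True)
im=r.grab_frame("wrist")[:,:,::-1]; cv2.imwrite("pics/w5.png",im)
cv2.imwrite("pics/w5c.png",cv2.resize(im[100:250,180:330],None,fx=4,fy=4,interpolation=cv2.INTER_CUBIC))
C=cam("wrist",o);print(proj(C,[.528,.1525,.082]))
E
```

```text
clock: 7.7
tcp_pos: [0.5289, 0.1507, 0.2011]
orientation: [3.1, 0.499, 0.001]
contact_force: [1.2, -0.4, -0.6]
grip_width: 0.0135
t 7.7 p [0.5289 0.1507 0.2011] yaw -71.71 w 0.0135 F [ 1.2 -0.4 -0.6] q [-0.95  0.36  0.71  1.92 -0.29  0.96 -1.36]
[ 0.0006 -0.0001 -0.0012] [ 0.0034 -0.0087  0.1555]
[251.48369237 185.84312607]
```

View pics/w5c.png

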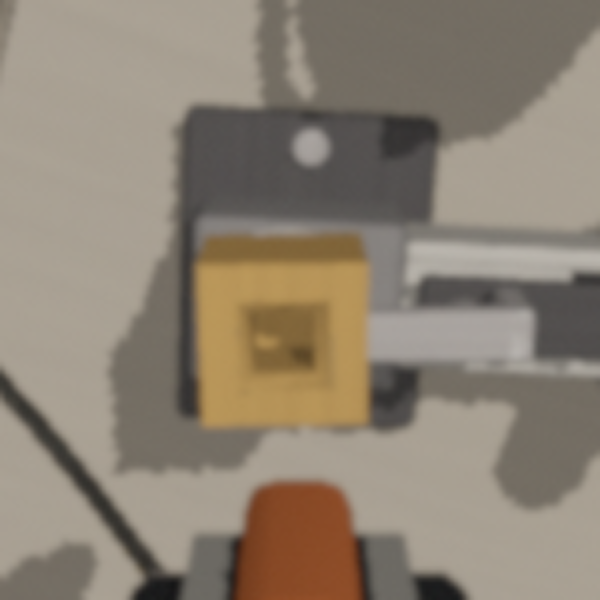

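```bash
python3 -m jog '[0,0,0,0,-0.006,0.1,0, 0,0,0,0.002,-0.008,0.2,0, 0,0,0,0.002,-0.008,0.3,0, 0,0,0,0.002,-0.008,0.34,0, 0,0,0,0.002,-0.008,0.34,0, 0,0,0,0.002,-0.008,0.34,0]'; python3 - <<'E'
from h import *
plan(((.529,.1523,.094),-71.5))
for n in("wrist","scene"):
  im=r.grab_frame(n)[:,:,::-1]; cv2.imwrite(f"pics/{n}6.png",im)
im=cv2.imread("pics/scene6.png");cv2.imwrite("pics/s6c.png",cv2.resize(im[110:200,120:230],None,fx=6,fy=6,interpolation=cv2.INTER_CUBIC))
E
```

```text
clock: 8.35
tcp_pos: [0.5295, 0.1521, 0.1341]
orientation: [3.101, 0.498, 0.003]
contact_force: [0.5, 1.0, -0.0]
grip_width: 0.0133
t 8.35 p [0.5295 0.1521 0.1341] yaw -71.75 w 0.0133 F [ 0.5  1.  -0. ] q [-0.9   0.46  0.65  1.98 -0.37  0.82 -1.29]
[ 0.0005 -0.0006 -0.0014] [-0.0023 -0.0022  0.2005]
```

View pics/s6c.png

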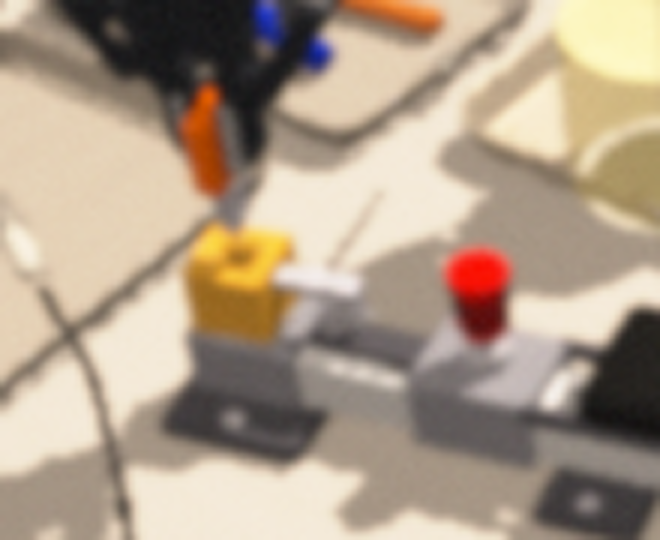

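View pics/wrist6.png

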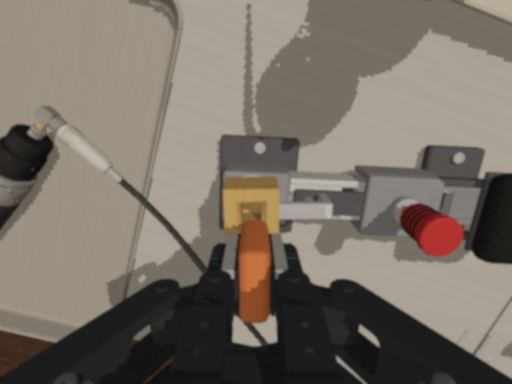

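```bash
python3 - <<'E'
from h import *
im=cv2.imread("pics/wrist6.png");cv2.imwrite("pics/w6c.png",cv2.resize(im[165:285,200:310],None,fx=5,fy=5,interpolation=cv2.INTER_CUBIC))
c=r.calibration("wrist");T=c["T_tool_cam"];C=(c["K"],T[:3,:3],T[:3,3])
z=.1341-.082
for x in(-.019,.019): print([proj(C,[x,y,z]).round(1).tolist() for y in (-.019,.019)])
E
```

```text
[[227.1, 237.8], [280.6, 237.8]]
[[225.6, 186.6], [282.1, 186.6]]
```

View pics/w6c.png

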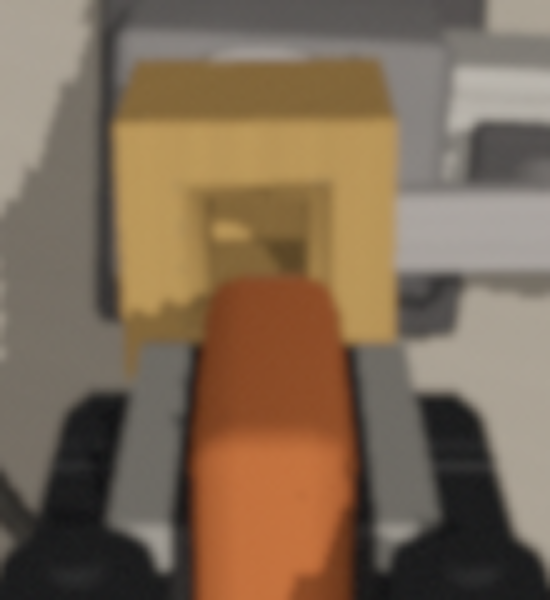

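```bash
python3 -m jog '[0,0,0,-0.004,-0.009,0,0, 0,0,0,-0.004,-0.009,0.04,0, 0,0,0,-0.004,-0.009,0.08,0, 0,0,0,-0.004,-0.009,0.11,0, 0,0,0,-0.004,-0.009,0.12,0]'; python3 - <<'E'
from h import *
plan(((.529,.1523,.094),-71.5))
im=r.grab_frame("wrist")[:,:,::-1]; cv2.imwrite("pics/w7.png",im)
im=cv2.imread("pics/w7.png");cv2.imwrite("pics/w7c.png",cv2.resize(im[165:285,200:310],None,fx=5,fy=5,interpolation=cv2.INTER_CUBIC))
E
```

```text
clock: 8.95
tcp_pos: [0.5284, 0.154, 0.1095]
orientation: [3.1, 0.499, 0.004]
contact_force: [0.6, -0.1, 0.2]
grip_width: 0.0131
t 8.95 p [0.5284 0.154  0.1095] yaw -71.72 w 0.0131 F [ 0.6 -0.1  0.2] q [-0.88  0.49  0.63  2.   -0.4   0.77 -1.27]
[ 0.0005 -0.0008 -0.0012] [-0.0002  0.0087  0.0777]
```

View pics/w7c.png

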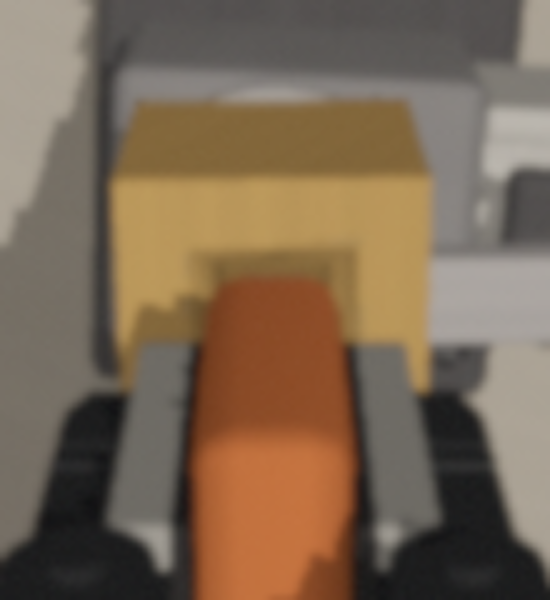

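```bash
python3 -m jog '[0,0,0,0,-0.002,0.03,0, 0,0,0,0,-0.002,0.06,0, 0,0,0,0,-0.002,0.075,0, 0,0,0,0,-0.002,0.075,0]'; python3 - <<'E'
from h import *
plan(((.528,.1544,.094),-71.5))
E
```

```text
clock: 9.4
tcp_pos: [0.5285, 0.1544, 0.0949]
orientation: [3.101, 0.499, 0.004]
contact_force: [-1.4, 0.8, 5.7]
grip_width: 0.0135
t 9.4 p [0.5285 0.1544 0.0949] yaw -71.73 w 0.0135 F [-1.4  0.8  5.7] q [-0.87  0.51  0.61  2.   -0.42  0.75 -1.25]
[ 0.0003 -0.0007 -0.0013] [-0.0023 -0.0008  0.0044]
```

```bash
python3 -m jog '[0,0,-0.04,0,-0.0006,0.005,0, 0,0,-0.08,0,-0.0012,0.005,0, 0,0,-0.12,-0.0003,-0.0018,0.005,0, 0,0,-0.16,-0.0006,-0.0024,0.005,0, 0,0,-0.2,-0.001,-0.003,0.005,0, 0,0,-0.24,-0.0013,-0.0034,0.005,0, 0,0,-0.28,-0.0018,-0.0038,0.005,0, 0,0,-0.32,-0.0023,-0.0042,0.005,0, 0,0,-0.36,-0.0028,-0.0045,0.005,0, 0,0,-0.36,-0.003,-0.0045,0.005,0]'; python3 - <<'E'
from h import *
plan(((.528,.1544,.094),-5)); print(r.get_obs()['moment'])
E
```

```text
clock: 10.4
tcp_pos: [0.5277, 0.156, 0.0948]
orientation: [2.348, 2.087, 0.005]
contact_force: [-2.2, 1.6, 10.8]
grip_width: 0.0133
t 10.4 p [0.5277 0.156  0.0948] yaw -6.73 w 0.0133 F [-2.2  1.6 10.8] q [-0.64  0.46  0.31  1.99 -0.21  0.72 -0.33]
[ 0.0007 -0.0006 -0.0096] [-0.0075  0.0023  0.0041]
[0.4166466  0.69377122 0.01806526]
```

```bash
python3 -m jog '[0,0,-0.02,0,0,-0.005,0, 0,0,-0.04,0,0,-0.005,0, 0,0,-0.055,0,0,-0.005,0, 0,0,-0.055,0,0,-0.005,0]'; python3 - <<'E'
from h import *
plan(((.528,.1544,.094),-5)); print(r.get_obs()['moment'])
for n in("wrist","scene","top"):
  im=r.grab_frame(n)[:,:,::-1]; cv2.imwrite(f"pics/{n}8.png",im)
im=cv2.imread("pics/scene8.png");cv2.imwrite("pics/s8c.png",cv2.resize(im[110:200,120:230],None,fx=6,fy=6,interpolation=cv2.INTER_CUBIC))
E
```

```text
clock: 10.8
tcp_pos: [0.5271, 0.156, 0.0954]
orientation: [-2.158, -2.282, -0.003]
contact_force: [-0.6, 0.1, -0.0]
grip_width: 0.0133
t 10.8 p [0.5271 0.156  0.0954] yaw 3.19 w 0.0133 F [-0.6  0.1 -0. ] q [-0.61  0.45  0.26  1.99 -0.17  0.72 -0.18]
[ 0.0004 -0.0006  0.0455] [-0.0084  0.0039  0.0071]
[ 0.24796193  0.17104559 -0.02636467]
```

View pics/s8c.png

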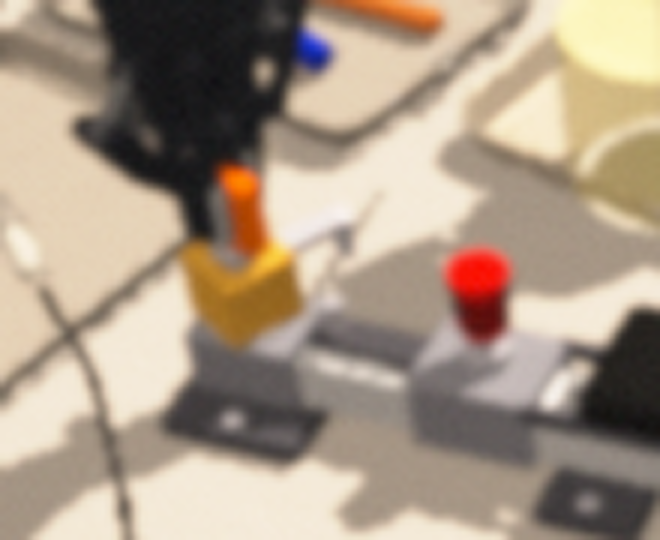

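View pics/wrist8.png

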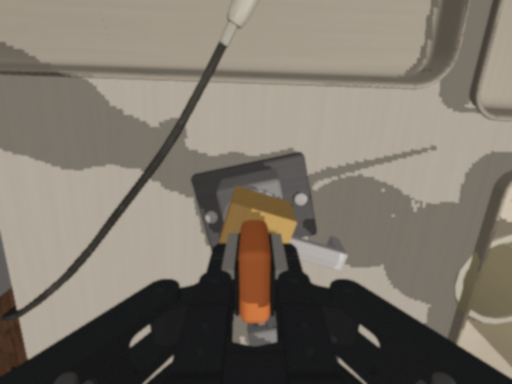

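```bash
python3 -m jog '[0,0,-0.02,0,0,0,0, 0,0,-0.04,0,0,0,0, 0,0,-0.04,0,0,0,0]'; python3 - <<'E'
from h import *
plan(((.528,.1544,.094),0)); print(r.get_obs()['moment'])
for n in("wrist","top"):
  im=r.grab_frame(n)[:,:,::-1]; cv2.imwrite(f"pics/{n}9.png",im)
im=cv2.imread("pics/wrist9.png");cv2.imwrite("pics/w9c.png",cv2.resize(im[160:290,190:360],None,fx=4.5,fy=4.5,interpolation=cv2.INTER_CUBIC))
E
```

```text
clock: 11.25
tcp_pos: [0.5269, 0.1559, 0.0954]
orientation: [-2.013, -2.411, -0.003]
contact_force: [-1.6, 0.7, 0.4]
grip_width: 0.0133
t 11.25 p [0.5269 0.1559 0.0954] yaw 10.28 w 0.0133 F [-1.6  0.7  0.4] q [-0.58  0.45  0.23  1.99 -0.15  0.72 -0.08]
[ 0.0003 -0.0005  0.0571] [-0.0086  0.0039  0.0068]
[ 0.20316097  0.28360495 -0.18296101]
```

View pics/w9c.png

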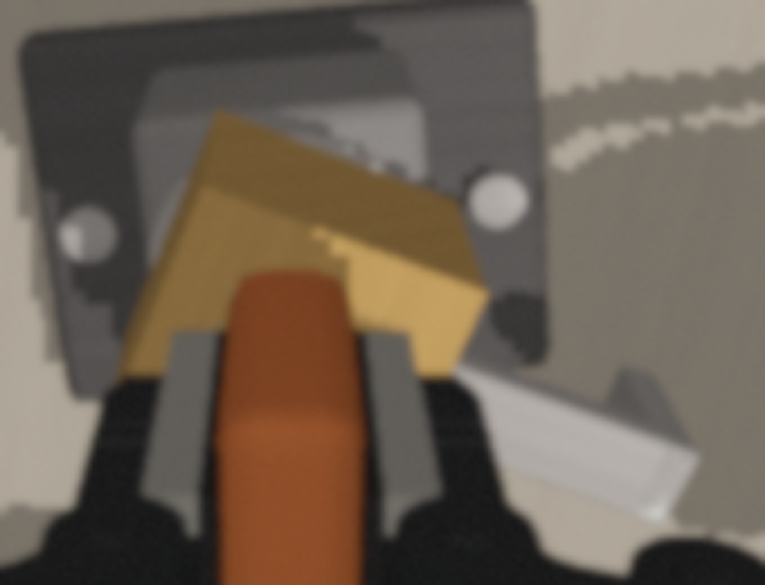

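```bash
python3 -m jog '[0,0,0.02,0,0,0,0, 0,0,0.02,0,0,0,0.4, 0,0,0.02,0,0,0,0.4, 0,0,0.02,0,0,0,0.4, 0,0,0.02,0,0,-0.1,0.4, 0,0,0.02,0,0,-0.3,0.4, 0,0,0.02,0,0,-0.5,0.4, 0,0,0.02,0,0,-0.6,0.4, 0,0,0.02,0,0,-0.6,0.4]'; python3 - <<'E'
from h import *
plan(((.54,.0389,.21),15.4),((.54,.0389,.21),-164.6),((.55,.0383,.19),-74.6))
for n in("scene","wrist"):
  im=r.grab_frame(n)[:,:,::-1]; cv2.imwrite(f"pics/{n}10.png",im)
im=cv2.imread("pics/scene10.png");cv2.imwrite("pics/s10c.png",cv2.resize(im[110:200,120:230],None,fx=6,fy=6,interpolation=cv2.INTER_CUBIC))
E
```

```text
clock: 12.25
tcp_pos: [0.529, 0.1562, 0.2188]
orientation: [2.089, 2.344, 0.012]
contact_force: [0.5, -0.4, -0.6]
grip_width: 0.0343
t 12.25 p [0.529  0.1562 0.2188] yaw 6.59 w 0.0343 F [ 0.5 -0.4 -0.6] q [-0.64  0.29  0.29  1.89 -0.1   0.97 -0.19]
[ 0.0024 -0.001  -0.0489] [-0.5893 -0.0128  0.042 ]
[-0.0014 -0.0036  0.951 ] [-0.5893 -0.0128  0.042 ]
[ 0.0011 -0.0026  0.4511] [-0.5984  0.0358  0.1423]
```

View pics/s10c.png

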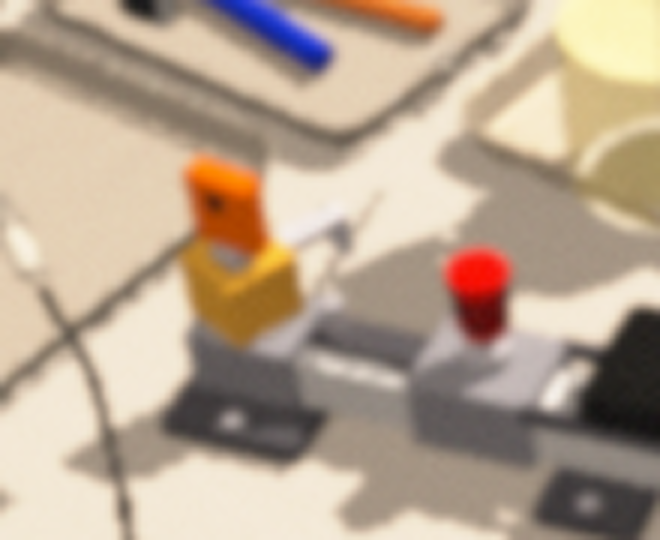

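View pics/wrist10.png

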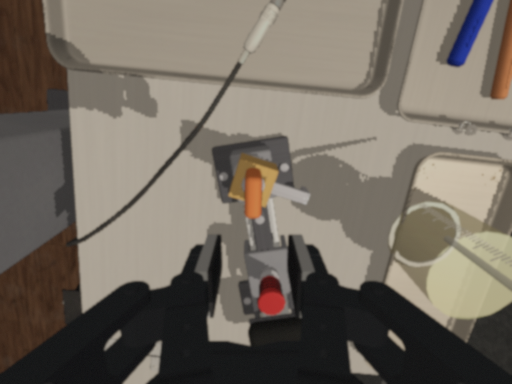

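```bash
python3 - <<'E'
from h import *
plan(((.5598,.039,.18),15.4))
E
```

```text
t 12.35 p [0.5268 0.1557 0.2154] yaw 6.6 w 0.0343 F [-0.4 -0.5 -0.6] q [-0.64  0.29  0.29  1.89 -0.1   0.97 -0.19]
[ 0.0005 -0.0005 -0.0489] [-0.5991  0.0968  0.176 ]
```

```bash
python3 -m jog '[0,0,-0.02,-0.2,0.03,0.03,0.6, 0,0,-0.049,-0.4,0.06,0.08,0.6, 0,0,-0.049,-0.6,0.097,0.15,0.6, 0,0,-0.049,-0.6,0.097,0.176,0.6, 0,0,-0.049,-0.6,0.097,0.176,0.6, 0,0,-0.049,-0.6,0.097,0.176,0.6]'; python3 - <<'E'
from h import *
plan(((.5598,.039,.0713),15.4))
o=r.get_obs();C=cam("wrist",o)
im=r.grab_frame("wrist")[:,:,::-1]; cv2.imwrite("pics/w11.png",im)
print(proj(C,[.5598,.039,.105]),proj(C,[.5598,.039,.06]))
c=r.calibration("wrist");T=c["T_tool_cam"];C=(c["K"],T[:3,:3],T[:3,3]);print(proj(C,[0,0,o['tcp_pos'][2]-.105]))
E
```

```text
clock: 12.95
tcp_pos: [0.5591, 0.0399, 0.179]
orientation: [-1.901, -2.499, -0.002]
contact_force: [-0.3, 0.9, 0.3]
grip_width: 0.0512
t 12.95 p [0.5591 0.0399 0.179 ] yaw 15.49 w 0.0512 F [-0.3  0.9  0.3] q [-0.42  0.36  0.3   1.9  -0.13  0.9   0.21]
[-0.0001 -0.0007  0.0005] [-0.0063  0.0022  0.5384]
[254.16152028 202.93114381] [254.18829178 186.19891599]
[253.58924407 201.45877258]
```

View pics/w11.png

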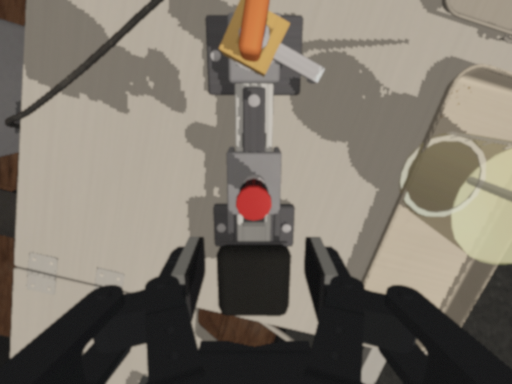

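```bash
python3 -m jog '[0,0,0,-0.002,0,0.2,0.6, 0,0,0,-0.002,0,0.4,0.6, 0,0,0,-0.002,0,0.52,0.6, 0,0,0,-0.002,0,0.535,0.6, 0,0,0,-0.002,0,0.535,0, 0,0,0,-0.002,0,0.535,0, 0,0,0,-0.002,0,0.535,0, 0,0,0,-0.002,0,0.535,0, 0,0,0,-0.002,0,0.535,0]' 60; python3 - <<'E'
from h import *
plan(((.5598,.039,.0713),15.4))
im=r.grab_frame("wrist")[:,:,::-1]; cv2.imwrite("pics/w12.png",im)
E
```

```text
clock: 13.9
tcp_pos: [0.5586, 0.0403, 0.074]
orientation: [-1.899, -2.5, -0.003]
contact_force: [-5.1, -0.9, 2.5]
grip_width: 0.0255
t 13.9 p [0.5586 0.0403 0.074 ] yaw 15.55 w 0.0255 F [-5.1 -0.9  2.5] q [-0.38  0.5   0.26  1.97 -0.2   0.69  0.27]
[-0.0001 -0.001   0.0009] [-0.008   0.0038  0.0136]
```

View pics/w12.png

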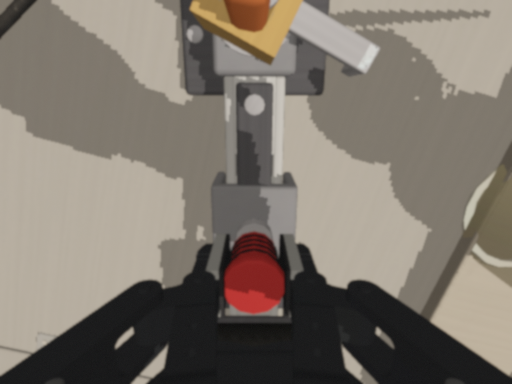

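```bash
python3 -m jog '[0,0,0,0,0,-0.02,0, 0,0,0,0,0,-0.05,0, 0,0,0,0,0,-0.075,0, 0,0,0,0,0,-0.075,0, 0,0,0,0,0,-0.075,0]'; python3 - <<'E'
from h import *
plan(((.5598,.039,.088),15.4))
im=r.grab_frame("wrist")[:,:,::-1]; cv2.imwrite("pics/w13.png",im)
E
```

```text
clock: 14.45
tcp_pos: [0.5585, 0.0403, 0.0891]
orientation: [-1.899, -2.5, -0.003]
contact_force: [-2.1, -1.2, -7.6]
grip_width: 0.0254
t 14.45 p [0.5585 0.0403 0.0891] yaw 15.56 w 0.0254 F [-2.1 -1.2 -7.6] q [-0.39  0.48  0.27  1.97 -0.19  0.72  0.26]
[-0.0001 -0.001   0.0009] [-0.0083  0.0047  0.0053]
```

View pics/w13.png

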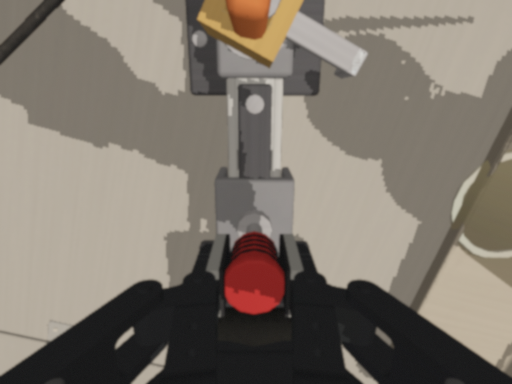

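```bash
python3 -m jog '[0,0,0,-0.03,0,0,0, 0,0,0,-0.07,0,0,0, 0,0,0,-0.12,0,0,0, 0,0,0,-0.16,0,0,0, 0,0,0,-0.19,0,0,0, 0,0,0,-0.2,0,0,0, 0,0,0,-0.2,0,0,0, 0,0,0,-0.2,0,0,0]'; python3 - <<'E'
from h import *
plan(((.5595+.0319/3,.039-.1157/3,.088),15.4))
im=r.grab_frame("wrist")[:,:,::-1]; cv2.imwrite("pics/w14.png",im)
E
```

```text
clock: 15.3
tcp_pos: [0.5692, 0.001, 0.0888]
orientation: [-1.9, -2.499, -0.002]
contact_force: [-1.0, -1.0, -7.8]
grip_width: 0.0257
t 15.3 p [0.5692 0.001  0.0888] yaw 15.51 w 0.0257 F [-1.  -1.  -7.8] q [-0.32  0.49  0.27  1.94 -0.19  0.73  0.33]
[-0.0002 -0.0007  0.0006] [-0.0038  0.0035  0.004 ]
```

View pics/w14.png

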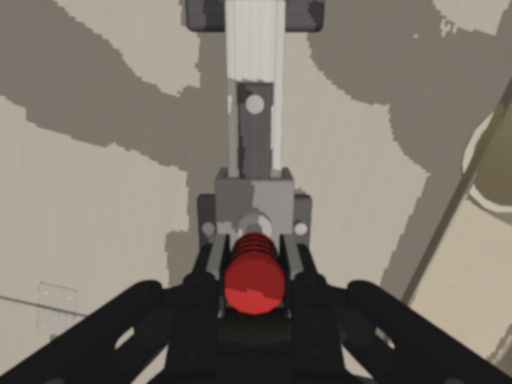

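```bash
python3 -m jog '[0,0,0,0,0,0.02,0, 0,0,0,0,0,0.045,0, 0,0,0,0,0,0.07,0, 0,0,0,0,0,0.075,0, 0,0,0,0,0,0.078,0, 0,0,0,0,0,0.078,0]'; python3 - <<'E'
from h import *
plan(((.5693,.001,.0740),15.4))
for n in("wrist","scene","top"):
  im=r.grab_frame(n)[:,:,::-1]; cv2.imwrite(f"pics/{n}15.png",im)
im=cv2.imread("pics/scene15.png");cv2.imwrite("pics/s15c.png",cv2.resize(im[110:210,130:260],None,fx=6,fy=6,interpolation=cv2.INTER_CUBIC))
E
```

```text
clock: 15.95
tcp_pos: [0.5694, 0.0013, 0.074]
orientation: [-1.9, -2.499, -0.002]
contact_force: [-5.0, -0.8, 3.8]
grip_width: 0.0252
t 15.95 p [0.5694 0.0013 0.074 ] yaw 15.52 w 0.0252 F [-5.  -0.8  3.8] q [-0.31  0.52  0.26  1.95 -0.2   0.7   0.34]
[-0.     -0.0008  0.0007] [-0.001 -0.001  0.   ]
```

View pics/s15c.png

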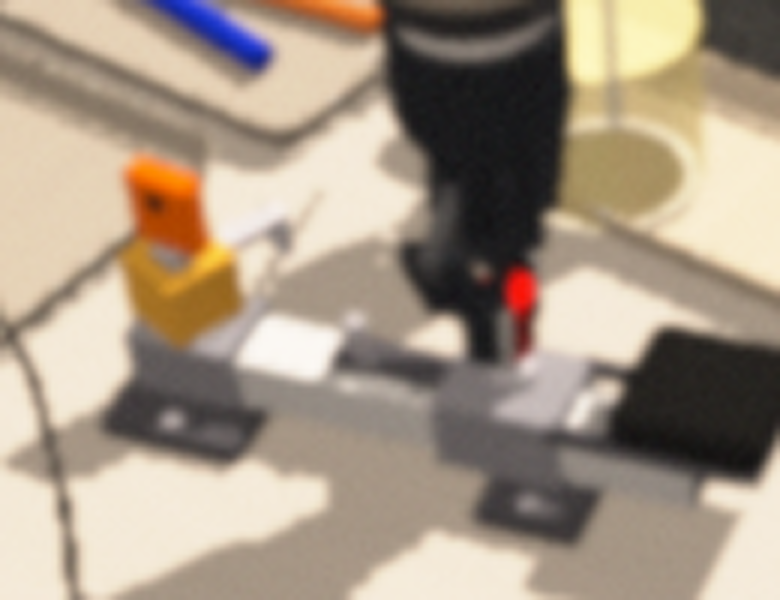

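View pics/wrist15.png

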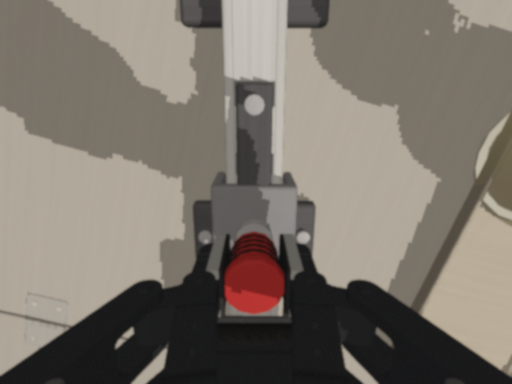

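```bash
python3 - <<'E'
from h import *
print(r.hand_in()); plan()
E
```

```text
the job is handed in; nothing more can be done
None
the job is handed in; nothing more can be done
```

I handed the job in at about 16 s of the 54 s allowed. It reports no verdict, so what follows rests on my own checks.

- **Key and lock:** I took the large key from its stand. The two smaller orange-handled keys standing free were left alone. I put it into the socket until it bottomed, with the key tip estimated about 24 mm below the mouth. I then turned it anticlockwise to the stop. The turret edges in the wrist picture put the lock at about 1.1 rad, and the hook is clear.
- **Release:** The later scene pictures show the key upright and still home in the lock.
- **Plunger and slide:** I gripped the red knob, lifted it 15 mm and drew the section out 40.7 mm. The downward pull while lifted was about 7.6 N, which matches the spring.
- **Pin:** I lowered it again, and the tool came back to its starting height of 74.0 mm. The sleeve and knob looked the same in the wrist picture as before the lift, so the pin is fully down.
- **At hand-in:** The gripper was still closed on the knob, set to 60 N, with the fingers 25 mm apart. The arm and gripper never went near the bystanders, but I did not measure their positions again at the end.

No check failed. Two readings were slightly off. The key was gripped about 3.5 mm higher on the handle than planned, after a contact of roughly 10 N while closing on it. There was also a steady sideways force of about 5 N while the knob was held with the pin down.

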